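# Put spice tin three back into the packed row

### The arm

A 6-joint arm with a two-finger parallel gripper is mounted at the origin on the work surface. World frame = base frame: x ahead of the robot, y to its left, z up, the work surface at z = 0. Lengths are in m, angles in rad, forces in N, time in s.
With the tool pointing down it reaches from about 0.325 to 0.85 m from the base axis. Payload 4.4 kg.
Tool frame: the origin (TCP) lies midway between the tips of the shut fingers; the grasp point (between the pads) lies behind it (manip.pinch_z is the z of the grasp point in the tool frame, in m); z points along the fingers, y is the line along which they close (so a half turn about z gives the same grasp; the last joint's range is limited). The gripper opens to 94 mm and grips with 3 to 60 N. Pads are 16 mm wide; open, the fingers measure 119 mm over their backs; the gripper's body (75 mm by 177 mm) begins 78 mm behind the grasp point.
Start: joints at [1.026, 0.207, 1.542, -0, 1.393, -0.15], TCP at [0.221, 0.531, 0.205] pointing down, gripper open.
Joint ranges: [-2.73, 2.73], [-0.86, 2.22], [0.23, 2.46], [-1.11, 4.25], [0.08, 2.63], [-2.82, 2.82]. Speed limits (rad/s): [2.79, 2.79, 3.14, 3.14, 3.14, 3.14].

### API

Orientations are given as a unit quaternion [x, y, z, w].
In Python, from rig import sense, viewer, sign_off, spot_in, silhouettes, manip gives the robot as it stands.
- The arm moves only by the tool play_rows, never from a script. Its argument "increments" is a list of rows, each a list of 7 numbers: the opening in per cent of the stroke, from 0 (shut) to 100 (fully open), then the shift along the tool's x, y, z normalised to -1 to 1, where 1 is 0.3 m, then the turn, a rotation vector about the tool's x, y, z normalised to -1 to 1, where 1 is pi rad. A call has 1 to 10 rows; each row shifts and turns the commanded pose from where the row before left it, along the tool's axes as they then stand; what a row does not reach is not made up. A row lasts 1/8 s, in which the tool goes at most 62.5 mm and 10.7 degrees, less where a joint would pass 70% of its speed; a pose out of reach is approached as far as the arm can. A call with a number of a shift or a turn outside -1 to 1 is refused whole. A call with a gripper value outside its range is refused whole. The fingers move at their own pace and stop on an object; "squeeze" is the grip in N (left out, the last holds). Time passes only in rows, so rows that do not move let the fingers close. It gives the time, the measured TCP pose, the force, the opening and the grip force at its end, in the units of the state.
- sense(): the state, without advancing time (a new reading comes with each control period).
- viewer.snapshot(name): name is "scene" or "top" or "wrist"; returns a dict with "img" (400x640x3 uint8, red, green, blue), "camera_matrix" (3x3 intrinsics, pixels), "R" (3x3) and "t" (3): a world point X has camera coordinates R X + t. Camera axes: x right, y down, z forward; pixel columns grow to the right and rows downward; lengths in m; the calibration is good to about 2 mm. The wrist camera is an equidistant fisheye: a pixel r from the principal point sees the ray r / f radians off the axis. A picture is of the moment at which its call begins. There is no depth.
- sign_off(): hands the job in; it is judged then, once.
Trained networks look in a picture, given as the dict that the camera call returned (one of the last four; its "shot" number tells which), for a name from the list of things; names that differ only in an ending like _2 or _b are one class to them, and where a whole thing is asked for, a point or a joint stands for the part that bears it (a point fixed in the world has none). Each returns a list of dicts, best first, with "p" (0 to 1); they miss things now and then, are a little off and sometimes report something else, mostly with a low value. They report only what shows in the picture. A call takes as long as a camera call.
- spot_in(target, picture): "point" ([x, y, z] in m, in the coordinates of the camera as it stood for that picture, good to about 4 mm: the middle of the surface that is visible of it).
- silhouettes(target, picture): "mask" (400x640 bool, what is visible of it).
The state is a dict: "t": time; "joints": joint angles; "joint_velocities": joint speeds; "joint_efforts": joint torques, N m; "tcp_pos": TCP position; "tool_rot": TCP orientation; "ft_force": force on the tool from outside, world axes, zero at the start; "wrist_torque": the same for the moment, N m; "width": opening from 0.0 (shut) to 1.0 (fully open); "finger_force": force on a finger pad.
Only numpy, scipy, OpenCV 4.12 (cv2) and the standard library are available. Lean on these libraries where they do the work, as an engineer would, in place of code of your own. Each camera call takes 0.05 s, during which the arm holds its last target. There are 200 camera calls.

### The job

The spice tins in the wooden tray stand in number order, counted by the dots on their lids, but number three (red lid, three dots) has been left on the table and the others have closed up. Slide the neighbours apart along the tray, without lifting any out, and set number three gently down between two and four, upright and square to the tray, close to both neighbours (less than a tin's width of free space on either side). Leave the black-lidded tin, the pepper mill and the mug alone.

Things in the scene. Friction and masses are not known exactly. Their poses are not given: they have to be found in the camera images.
- tray: Fixed open wooden trough, 92 mm (x) x 436 mm (y) x 20 mm high, inside 76 x 420 mm; floor 8 mm thick (top 8 mm above the table), walls 8 mm thick, rising 12 mm above the floor. The row runs along its y axis; origin at the centre of its underside on the table. It may be turned up to 10 degrees on the table. The row (tins 1, 2, 4, 5 from -y to +y, packed 44.5 mm apart) may start anywhere up to 50 mm off the middle, leaving at least 70 mm free at either end.
- tin_1: Square spice tin, 50 (its x) x 44 (its y) x 90 mm tall, flat top, straight sides, 0.1 to 0.2 kg; white lid with one black dot. Stands upright in the tray row. Origin at the centre of its underside, z up.
- tin_2: Square spice tin, 50 (its x) x 44 (its y) x 90 mm tall, flat top, straight sides, 0.1 to 0.2 kg; yellow lid with two black dots. Stands upright in the tray row. Origin at the centre of its underside, z up. The same as tin_4 for gripping and sliding; slid to -y it pushes tin 1.
- tin_4: Square spice tin, 50 (its x) x 44 (its y) x 90 mm tall, flat top, straight sides, 0.1 to 0.2 kg; green lid with four white dots. Stands upright in the tray row. Origin at the centre of its underside, z up. The 50 mm sides (across the row) are free to grip above the tray's walls; slid along the tray it pushes tin 5 before it, with a few newtons at most.
- tin_5: Square spice tin, 50 (its x) x 44 (its y) x 90 mm tall, flat top, straight sides, 0.1 to 0.2 kg; blue lid with five white dots. Stands upright in the tray row. Origin at the centre of its underside, z up.
- tin_3: Square spice tin, 50 (its x) x 44 (its y) x 90 mm tall, flat top, straight sides, 0.1 to 0.2 kg; red lid with three white dots. Stands on the table between the robot and the tray, turned by up to 25 degrees; to be set into the row with its x along the tray's x (either way round). Origin at the centre of its underside, z up.
- tin_6: Square spice tin, 50 (its x) x 44 (its y) x 90 mm tall, flat top, straight sides, 0.1 to 0.2 kg; black lid with six white dots; stands on the table, a bystander. Origin at the centre of its underside, z up.
- pepper_mill: Dark wooden pepper mill, 52 mm diameter, 124 mm tall, standing on the table, a bystander. Origin at the centre of its underside, z up.
- mug: Blue mug, 80 mm diameter, 90 mm tall, standing at the robot's left, a bystander. Origin at the centre of its underside, z up.

How it is judged:
At the end, for the whole second after the job is handed in: All five tins stand upright (within 10 degrees) and at rest on the tray floor, within 20 mm of its centre line, in the order 1, 2, 3, 4, 5 from -y to +y; tin 3 is square to the tray within 15 degrees and its centre is 36 to 125 mm from those of tins 2 and 4 along the row (x of tin_1 in the frame of tray between -0.02 and 0.02 m and z of tin_1 in the frame of tray between 0.002 and 0.014 m and angle between each of tin_1, tin_2, tin_3, tin_4, tin_5's own z axis and vertical below 0.17 rad and linear speed of each of tin_1, tin_2, tin_3, tin_4, tin_5 below 0.03 m/s and x of tin_2 in the frame of tray between -0.02 and 0.02 m and z of tin_2 in the frame of tray between 0.002 and 0.014 m and x of tin_3 in the frame of tray between -0.02 and 0.02 m and z of tin_3 in the frame of tray between 0.002 and 0.014 m and x of tin_4 in the frame of tray between -0.02 and 0.02 m and z of tin_4 in the frame of tray between 0.002 and 0.014 m and x of tin_5 in the frame of tray between -0.02 and 0.02 m and z of tin_5 in the frame of tray between 0.002 and 0.014 m and angle between the x axis of tin_3 and the x axis of tray, either way round below 0.26 rad and y of tin_2 in the frame of tin_1 above 0.03 m and y of tin_4 in the frame of tin_2 above 0.03 m and y of tin_5 in the frame of tin_4 above 0.03 m and y of tin_3 in the frame of tin_2 between 0.036 and 0.125 m and y of tin_3 in the frame of tin_4 between -0.125 and -0.036 m); the robot touches nothing.
It fails at once if the black-lidded tin is moved by more than 25 mm (distance of tin_6 from where it was at the start of the episode above 0.025 m).
It fails at once if the pepper mill is moved by more than 25 mm (distance of pepper_mill from where it was at the start of the episode above 0.025 m).
It fails at once if the mug is moved by more than 25 mm (distance of mug from where it was at the start of the episode above 0.025 m).
It fails at once if a tin of the row is lifted out of the tray (underside more than 35 mm above the table) (height (world z) of any of tin_1, tin_2, tin_4, tin_5 above 0.035 m).
It fails at once if the red-lidded tin is dropped into the tray (faster than 0.5 m/s close above the tray floor) (x of tin_3 in the frame of tray between -0.03 and 0.03 m and height (world z) of tin_3 below 0.04 m and linear speed of tin_3 above 0.5 m/s).
It also fails if it takes over 51 s, if anything falls off the work surface, if the arm or the gripper's body presses on something with over 40 N, if the wrist force passes 120 N, or if a joint passes its speed limit or range.

## Working session

There is one attempt and no reset: what is moved stays moved. The work goes in short steps, Python scripts to look and compute and a tool call to move; the robot and the scene stay as the last step left them, time stands still between calls to the robot, and variables do not carry over. Pictures are saved under pics/ and viewed, at most 10 in all, crops included, and the job is handed in when it is done.

Besides the shell and the picture viewer there is one more tool, called after "Request:" by a JSON object that holds its "fn" and its "kwargs", one argument or row to a line. play_rows: Moves the arm, as the interface text tells. Its arguments: {"type":"object","properties":{"increments":{"type":"array","items":{"type":"array","items":{"type":"number"}}},"squeeze":{"type":"number"}},"required":["increments"]}

```bash
mkdir -p pics
cat > h.py <<'E'
import numpy as np, cv2
from rig import sense, viewer, sign_off, spot_in, silhouettes, manip
def plane(d,uv,z):
    K=d["camera_matrix"];R=np.array(d["R"]);t=np.array(d["t"])
    uv=np.atleast_2d(uv).astype(float)
    r=(np.c_[uv,np.ones(len(uv))]@np.linalg.inv(K).T)@R
    c=-R.T@t
    return c+r*((z-c[2])/r[:,2])[:,None]
def world(d,p): return np.array(d["R"]).T@(np.array(p)-d["t"])
E
python3 - <<'E'
from h import *
np.set_printoptions(precision=4,suppress=True)
for n in ("top","scene"):
    d=viewer.snapshot(n); cv2.imwrite(f"pics/{n}0.png",d["img"][:,:,::-1])
    print(n,-np.array(d["R"]).T@d["t"])
    for o in ["tray","tin_1","tin_2","tin_3","tin_4","tin_5","tin_6","pepper_mill","mug"]:
        print(o,[(world(d,r["point"]),round(r["p"],2)) for r in spot_in(o,d)[:2]])
print(manip.pinch_z, sense())
E
```

```text
top [0.4331 0.1141 0.9517]
tray [(array([ 0.6242, -0.0529,  0.0059]), 0.89)]
tin_1 [(array([ 0.6342, -0.0819,  0.0975]), 0.98), (array([0.4484, 0.1889, 0.0845]), 0.91)]
tin_2 [(array([ 0.6342, -0.0819,  0.0975]), 0.98), (array([0.4484, 0.1889, 0.0845]), 0.91)]
tin_3 [(array([ 0.6342, -0.0819,  0.0975]), 0.98), (array([0.4484, 0.1889, 0.0845]), 0.91)]
tin_4 [(array([ 0.6342, -0.0819,  0.0975]), 0.98), (array([0.4484, 0.1889, 0.0845]), 0.91)]
tin_5 [(array([ 0.6342, -0.0819,  0.0975]), 0.98), (array([0.4484, 0.1889, 0.0845]), 0.91)]
tin_6 [(array([ 0.6342, -0.0819,  0.0975]), 0.98), (array([0.4484, 0.1889, 0.0845]), 0.91)]
pepper_mill [(array([0.4289, 0.0039, 0.1094]), 0.86)]
mug [(array([0.5024, 0.4207, 0.0443]), 0.56)]
scene [1.4038 0.1305 0.7949]
tray [(array([ 0.6496, -0.0799,  0.0103]), 0.96)]
tin_1 [(array([0.4763, 0.1867, 0.0613]), 0.71), (array([ 0.4443, -0.1446,  0.0589]), 0.68)]
tin_2 [(array([0.4763, 0.1867, 0.0613]), 0.71), (array([ 0.4443, -0.1446,  0.0589]), 0.68)]
tin_3 [(array([0.4763, 0.1867, 0.0613]), 0.71), (array([ 0.4443, -0.1446,  0.0589]), 0.68)]
tin_4 [(array([0
[... 170 characters left out ...]
n_6 [(array([0.4763, 0.1867, 0.0613]), 0.71), (array([ 0.4443, -0.1446,  0.0589]), 0.68)]
pepper_mill [(array([ 0.4376, -0.0063,  0.0673]), 0.89)]
mug [(array([0.5313, 0.4052, 0.0646]), 0.81)]
-0.0188 {'t': 1.0, 'joints': array([ 1.0255,  0.2066,  1.5415, -0.    ,  1.3935, -0.1505]), 'joint_velocities': array([-0.0017, -0.0017,  0.0015,  0.0008,  0.0002, -0.0003]), 'joint_efforts': array([  0.0012, -37.0879, -28.1777,   0.07  ,   0.0272,  -0.    ]), 'tcp_pos': array([0.2212, 0.5308, 0.2055]), 'tool_rot': array([0.1961, 0.9806, 0.    , 0.    ]), 'ft_force': array([-0.0868, -0.1217, -0.8   ]), 'wrist_torque': array([-0.0145,  0.0118, -0.0073]), 'finger_force': 0.0, 'width': 0.9981348159131651}
```

View pics/top0.png

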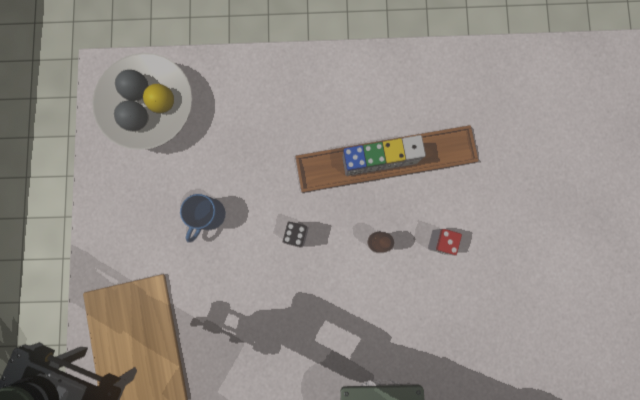

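View pics/scene0.png

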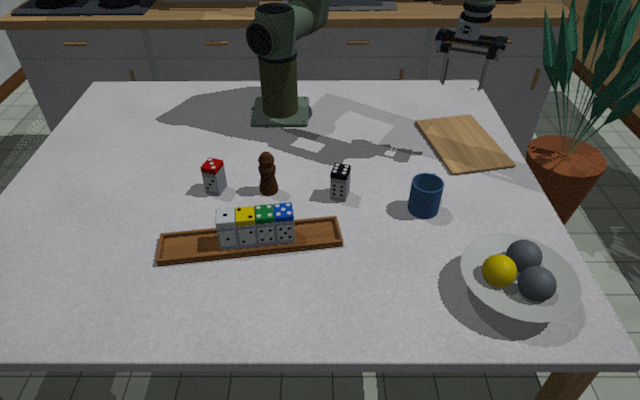

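The top view (x is up, y is left) shows the row blue, green, yellow, white at about (355..414, 157..147). The red tin is at (449,241), the mill at (380,241) and the black tin at (294,233). Next I'll measure the lids and the tray by colour.

```bash
cat >> h.py <<'E'
np.set_printoptions(precision=4,suppress=True)
RNG={"red":((170,120,90),(180,255,255)),"yellow":((22,120,90),(34,255,255)),"green":((50,90,50),(80,255,255)),"blue":((105,140,80),(125,255,255))}
def lids(d,box=(330,480,120,265)):
    hsv=cv2.cvtColor(d["img"],cv2.COLOR_RGB2HSV); out={}
    for n,(a,b) in RNG.items():
        m=cv2.inRange(hsv,a,b)
        if n=="red": m|=cv2.inRange(hsv,(0,140,90),(4,255,255))
        k=np.zeros_like(m);k[box[2]:box[3],box[0]:box[1]]=1;m*=k
        m=cv2.morphologyEx(m,cv2.MORPH_CLOSE,np.ones((5,5)))
        nl,l,s,c=cv2.connectedComponentsWithStats(m)
        if nl<2: continue
        i=1+np.argmax(s[1:,4]); m=(l==i).astype(np.uint8)
        p=plane(d,np.argwhere(m)[:,::-1],0.09)[:,:2]
        r=cv2.minAreaRect((p*1000).astype(np.float32)); out[n]=(p.mean(0),r)
    return out
def tray(d):
    M=[r for r in silhouettes("tray",d)][0]["mask"].astype(np.uint8)
    p=plane(d,np.argwhere(M)[:,::-1],0.02)[:,:2]
    return cv2.minAreaRect((p*1000).astype(np.float32)),M
E
python3 - <<'E'
from h import *
d=viewer.snapshot("top")
for n,v in lids(d).items(): print(n,v)
r,M=tray(d); print("tray",r,cv2.boxPoints(r))
for o in ("tin_6",):
    for q in spot_in(o,d): print(world(d,q["point"]),q["p"])
c=d["img"][110:270,270:490]; cv2.imwrite("pics/c.png",cv2.resize(c[:,:,::-1],None,fx=3.6,fy=3.6,interpolation=cv2.INTER_CUBIC))
E
```

```text
red (array([ 0.4252, -0.1497]), ((425.29449462890625, -149.82386779785156), (38.71427917480469, 43.942806243896484), 71.49989318847656))
yellow (array([ 0.6322, -0.0386]), ((632.3640747070312, -38.682533264160156), (50.749908447265625, 43.290565490722656), 8.54161262512207))
green (array([0.6232, 0.0072]), ((625.6661376953125, 6.034168243408203), (45.45957946777344, 41.013816833496094), 7.835336208343506))
blue (array([0.6178, 0.0503]), ((618.99462890625, 49.436767578125), (43.92156219482422, 37.92695236206055), 9.15803337097168))
tray ((627.2415771484375, -32.78001403808594), (94.05267333984375, 434.72393798828125), 8.433222770690918) [[ 548.8461  175.335 ]
 [ 612.6013 -254.6885]
 [ 705.637  -240.895 ]
 [ 641.8819  189.1284]]
[ 0.4228 -0.1416  0.0935] 0.95
[0.6187 0.0079 0.0976] 0.92
[0.6111 0.0494 0.0984] 0.89
[ 0.6315 -0.0827  0.1   ] 0.62
[0.4495 0.189  0.0881] 0.56
[ 0.6205 -0.0375  0.0959] 0.55
```

View pics/c.png

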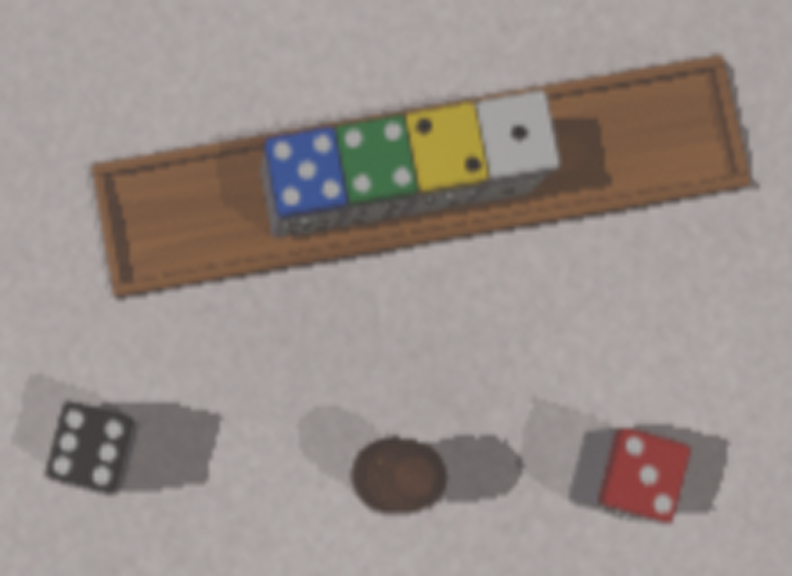

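The crop shows the row packed at 45 mm and the tray turned about 8.4°. The red tin is turned about -15°, with lid corners at (622,428), (690,445), (672,522) and (602,505). I'll write a row calculator and plan the approach to tin 4.

```bash
cat >> h.py <<'E'
from scipy.spatial.transform import Rotation as Ro
def pose():
    s=sense(); R=Ro.from_quat(s["tool_rot"]).as_matrix(); return np.array(s["tcp_pos"]),R
def plan(p,yaw_deg,n):
    """equal tool-frame rows to TCP p with tool y along yaw_deg (mod 180), z down"""
    p0,R0=pose(); w=np.radians(yaw_deg); y=np.array([np.cos(w),np.sin(w),0]); z=np.array([0,0,-1.])
    if y@R0[:,1]<0: y=-y
    R1=np.c_[np.cross(y,z),y,z]
    rv=Ro.from_matrix(R0.T@R1).as_rotvec()/n; R=R0.copy(); rows=[]
    for i in range(n):
        rows.append(np.r_[R.T@(np.array(p)-p0)/n/0.3,rv/np.pi]); R=R@Ro.from_rotvec(rv).as_matrix()
    print(np.array2string(np.round(rows,4),separator=","))
E
python3 - <<'E'
from h import *
d=viewer.snapshot("top")
# red lid via grown mask incl. dots: saturation
hsv=cv2.cvtColor(d["img"],cv2.COLOR_RGB2HSV)
m=((hsv[...,1]>110)&((hsv[...,0]<8)|(hsv[...,0]>165))).astype(np.uint8)
k=np.zeros_like(m);k[225:262,430:470]=1;m*=k
r=cv2.minAreaRect((plane(d,np.argwhere(m)[:,::-1],.09)[:,:2]*1000).astype(np.float32));print(m.sum(),r)
plan([.6245,.007,.205],8.4,15)
E
```

```text
339 ((425.2246398925781, -149.2751007080078), (42.916351318359375, 47.63551712036133), 72.39722442626953)
[[-0.1275,-0.073 , 0.0001,-0.    ,-0.    , 0.0218],
 [-0.1322,-0.064 , 0.0001,-0.    ,-0.    , 0.0218],
 [-0.1363,-0.0548, 0.0001,-0.    ,-0.    , 0.0218],
 [-0.1397,-0.0454, 0.0001,-0.    ,-0.    , 0.0218],
 [-0.1425,-0.0357, 0.0001,-0.    ,-0.    , 0.0218],
 [-0.1446,-0.0258, 0.0001,-0.    ,-0.    , 0.0218],
 [-0.146 ,-0.0158, 0.0001,-0.    ,-0.    , 0.0218],
 [-0.1468,-0.0058, 0.0001,-0.    ,-0.    , 0.0218],
 [-0.1468, 0.0043, 0.0001,-0.    ,-0.    , 0.0218],
 [-0.1462, 0.0144, 0.0001,-0.    ,-0.    , 0.0218],
 [-0.1449, 0.0243, 0.0001,-0.    ,-0.    , 0.0218],
 [-0.1429, 0.0342, 0.0001,-0.    ,-0.    , 0.0218],
 [-0.1402, 0.0439, 0.0001,-0.    ,-0.    , 0.0218],
 [-0.1368, 0.0534, 0.0001,-0.    ,-0.    , 0.0218],
 [-0.1329, 0.0627, 0.0001,-0.    ,-0.    , 0.0218]]
```

Request:
{"fn": "play_rows", "kwargs": {
  "increments": [
    [100,-0.1275,-0.073,0,0,0,0.0218],
    [100,-0.132,-0.064,0,0,0,0.0218],
    [100,-0.136,-0.055,0,0,0,0.0218],
    [100,-0.14,-0.045,0,0,0,0.0218],
    [100,-0.1425,-0.036,0,0,0,0.0218],
    [100,-0.1445,-0.026,0,0,0,0.0218],
    [100,-0.146,-0.016,0,0,0,0.0218],
    [100,-0.147,-0.006,0,0,0,0.0218]
  ]
}}

```text
t: 2.2
tcp_pos: [0.437, 0.2502, 0.2057]
tool_rot: [0.455, 0.89, 0.0, 0.0]
ft_force: [0.1, 0.4, 0.9]
width: 1.0
finger_force: 0.0
```

Request:
{"fn": "play_rows", "kwargs": {
  "increments": [
    [100,-0.147,0.004,0,0,0,0.0218],
    [100,-0.146,0.0145,0,0,0,0.0218],
    [100,-0.145,0.0245,0,0,0,0.0218],
    [100,-0.143,0.034,0,0,0,0.0218],
    [100,-0.14,0.044,0,0,0,0.0218],
    [100,-0.137,0.0535,0,0,0,0.0218],
    [100,-0.133,0.063,0,0,0,0.0218],
    [100,0,0,0,0,0,0],
    [100,0,0,0,0,0,0]
  ]
}}

```text
t: 3.32
tcp_pos: [0.6244, 0.0076, 0.2051]
tool_rot: [0.653, 0.758, -0.0, -0.001]
ft_force: [0.3, 0.1, 0.3]
width: 1.002
finger_force: 0.0
```

Run:
```python
from h import *
p,R=pose();print(p,np.degrees(np.arctan2(R[1,1],R[0,1])))
d=viewer.snapshot("wrist"); cv2.imwrite("pics/w1.png",d["img"][:,:,::-1])
plan([.6245,.0065,.035],8.4,5)
```

```text
[0.6244 0.0076 0.2051] 8.536041629476564
[[-0.0011, 0.0001, 0.1135,-0.0001,-0.    , 0.0002],
 [-0.0011, 0.0001, 0.1135,-0.0001,-0.    , 0.0002],
 [-0.0011, 0.0001, 0.1135,-0.0001,-0.    , 0.0002],
 [-0.0011, 0.0001, 0.1135,-0.0001,-0.    , 0.0002],
 [-0.0011, 0.0001, 0.1135,-0.0001,-0.    , 0.0002]]
```

View pics/w1.png

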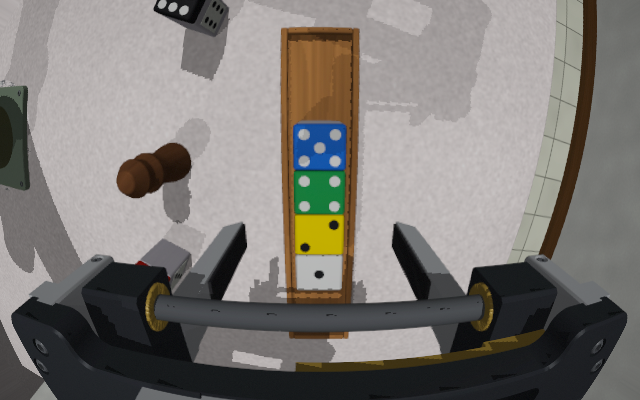

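The wrist view shows the fingers square to the tray and centred across it, with the green lid at (320,193). I'll descend, grip and slide.

Request:
{"fn": "play_rows", "kwargs": {
  "increments": [
    [100,0,0,0.1135,0,0,0],
    [100,0,0,0.1135,0,0,0],
    [100,-0.002,0,0.1135,0,0,0],
    [100,-0.002,0,0.1135,0,0,0],
    [100,0,0,0.113,0,0,0],
    [100,0,0,0,0,0,0],
    [50,0,0,0,0,0,0],
    [45,0,0,0,0,0,0],
    [40,0,0,0,0,0,0],
    [40,0,0,0,0,0,0]
  ],
  "squeeze": 12
}}

```text
t: 4.62
tcp_pos: [0.6257, 0.0059, 0.0362]
tool_rot: [0.653, 0.758, 0.0, 0.001]
ft_force: [-0.1, 0.2, 0.3]
width: 0.611
finger_force: 0.0
```

Request:
{"fn": "play_rows", "kwargs": {
  "increments": [
    [40,0,0,0,0,0,0],
    [40,0,0,0,0,0,0]
  ]
}}

```text
t: 4.88
tcp_pos: [0.6253, 0.0059, 0.0357]
tool_rot: [0.653, 0.758, 0.0, 0.0]
ft_force: [-0.3, -0.4, 2.0]
width: 0.533
finger_force: 12.0
```

Gripped: 0.533 × 94 mm = 50 mm. Now the slide toward +y.

Request:
{"fn": "play_rows", "kwargs": {
  "increments": [
    [40,0.012,0,0,0,0,0],
    [40,0.025,0,0,0,0,0],
    [40,0.025,0,0,0,0,0],
    [40,0.025,0,0,0,0,0],
    [40,0.025,0,0,0,0,0],
    [40,0.025,0,0,0,0,0],
    [40,0.025,0,0,0,0,0],
    [40,0.025,0,0,0,0,0],
    [40,0.025,0,0,0,0,0],
    [40,0.02,0,0,0,0,0]
  ]
}}

```text
t: 6.12
tcp_pos: [0.615, 0.0751, 0.0357]
tool_rot: [0.653, 0.758, 0.0, 0.0]
ft_force: [1.1, -0.3, 3.4]
width: 0.534
finger_force: 12.0
```

Request:
{"fn": "play_rows", "kwargs": {
  "increments": [
    [40,0,0,0,0,0,0],
    [60,0,0,0,0,0,0],
    [80,0,0,0,0,0,0],
    [90,0,0,0,0,0,0],
    [90,0,0,0,0,0,0],
    [90,0,0,0,0,0,0],
    [90,0,0,0,0,0,0]
  ]
}}

```text
t: 7.0
tcp_pos: [0.6148, 0.0748, 0.0354]
tool_rot: [0.653, 0.758, 0.0, -0.0]
ft_force: [-0.4, -0.6, 0.7]
width: 0.897
finger_force: 0.0
```

Request:
{"fn": "play_rows", "kwargs": {
  "increments": [
    [100,0,0,-0.1,0,0,0],
    [100,0,0,-0.15,0,0,0],
    [100,0,0,-0.15,0,0,0],
    [100,0,0,-0.17,0,0,0],
    [100,0,0,0,0,0,0]
  ]
}}

```text
t: 7.62
tcp_pos: [0.6186, 0.0748, 0.2128]
tool_rot: [0.653, 0.758, 0.004, 0.005]
ft_force: [0.4, 0.8, -0.7]
width: 1.0
finger_force: 0.0
```

Run:
```python
from h import *
p,R=pose();print(p,np.degrees(np.arctan2(R[1,1],R[0,1])))
plan([.425,-.1495,.205],-16.5,7)
```

```text
[0.6186 0.0748 0.2128] 8.520076057462624
[[-0.092 ,-0.107 , 0.0026, 0.0005,-0.    , 0.0199],
 [-0.0985,-0.1011, 0.0028, 0.0005,-0.    , 0.0199],
 [-0.1046,-0.0947, 0.003 , 0.0005,-0.    , 0.0199],
 [-0.1103,-0.088 , 0.0032, 0.0005,-0.    , 0.0199],
 [-0.1155,-0.081 , 0.0033, 0.0005,-0.    , 0.0199],
 [-0.1204,-0.0736, 0.0035, 0.0005,-0.    , 0.0199],
 [-0.1247,-0.0659, 0.0036, 0.0005,-0.    , 0.0199]]
```

Request:
{"fn": "play_rows", "kwargs": {
  "increments": [
    [100,-0.092,-0.107,0,0,0,0.02],
    [100,-0.0985,-0.101,0,0,0,0.02],
    [100,-0.1045,-0.0945,0,0,0,0.02],
    [100,-0.11,-0.088,0,0,0,0.02],
    [100,-0.1155,-0.081,0,0,0,0.02],
    [100,-0.12,-0.0735,0,0,0,0.02],
    [100,-0.125,-0.066,0,0,0,0.02],
    [100,0,0,0,0,0,0],
    [100,0,0,0,0,0,0],
    [100,0,0,0,0,0,0]
  ]
}}

```text
t: 8.88
tcp_pos: [0.4214, -0.1482, 0.206]
tool_rot: [0.802, 0.598, 0.0, -0.0]
ft_force: [-0.2, 0.4, -0.0]
width: 1.003
finger_force: 0.0
```

Run:
```python
from h import *
p,R=pose();print(p,np.degrees(np.arctan2(R[1,1],R[0,1])))
d=viewer.snapshot("wrist"); cv2.imwrite("pics/w2.png",d["img"][:,:,::-1])
plan([.425,-.1495,.045],-16.5,5)
```

```text
[ 0.4214 -0.1482  0.206 ] -16.579542013350004
[[-0.0002, 0.0025, 0.1074,-0.    ,-0.    ,-0.0001],
 [-0.0002, 0.0025, 0.1074,-0.    ,-0.    ,-0.0001],
 [-0.0002, 0.0025, 0.1074,-0.    ,-0.    ,-0.0001],
 [-0.0002, 0.0025, 0.1074,-0.    ,-0.    ,-0.0001],
 [-0.0002, 0.0025, 0.1074,-0.    ,-0.    ,-0.0001]]
```

View pics/w2.png

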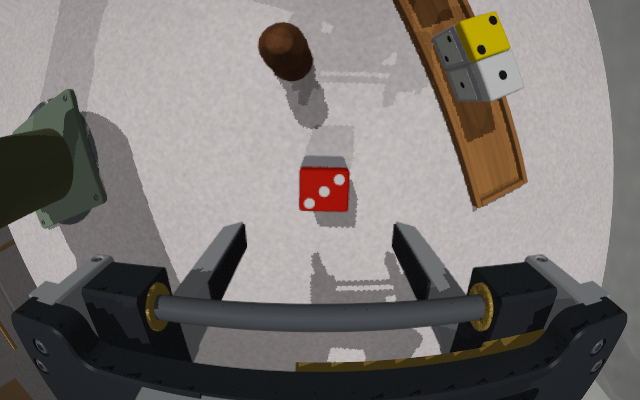

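The red lid sits at (324,190), square to the fingers and within 4 mm. I'll descend and grip.

Request:
{"fn": "play_rows", "kwargs": {
  "increments": [
    [100,0,0.0125,0,0,0,0],
    [100,0,0,0.107,0,0,0],
    [100,0,0,0.107,0,0,0],
    [100,0,0,0.107,0,0,0],
    [100,0,0,0.107,0,0,0],
    [100,0,0,0.107,0,0,0],
    [50,0,0,0,0,0,0],
    [40,0,0,0,0,0,0],
    [40,0,0,0,0,0,0],
    [40,0,0,0,0,0,0]
  ],
  "squeeze": 20
}}

```text
t: 10.18
tcp_pos: [0.4256, -0.1507, 0.0471]
tool_rot: [0.802, 0.597, 0.001, 0.001]
ft_force: [1.0, -0.4, -0.8]
width: 0.613
finger_force: 0.0
```

Request:
{"fn": "play_rows", "kwargs": {
  "increments": [
    [40,0,0,0,0,0,0],
    [40,0,0,0,0,0,0],
    [40,0,0,0,0,0,0]
  ]
}}

```text
t: 10.55
tcp_pos: [0.4253, -0.1506, 0.0466]
tool_rot: [0.802, 0.597, 0.0, 0.001]
ft_force: [0.9, 0.6, 5.6]
width: 0.531
finger_force: 19.9
```

Request:
{"fn": "play_rows", "kwargs": {
  "increments": [
    [40,0,0,-0.05,0,0,0],
    [40,0,0,-0.1,0,0,0],
    [40,0,0,-0.1,0,0,0],
    [40,0,0,-0.1,0,0,0],
    [40,0,0,-0.1,0,0,0],
    [40,0,0,-0.05,0,0,0],
    [40,0,0,0,0,0,0],
    [40,0,0,0,0,0,0]
  ]
}}

```text
t: 11.55
tcp_pos: [0.4236, -0.1496, 0.1944]
tool_rot: [0.802, 0.597, -0.001, -0.001]
ft_force: [-0.2, -0.3, -2.7]
width: 0.531
finger_force: 19.9
```

Run:
```python
from h import *
p,R=pose();print(p,np.degrees(np.arctan2(R[1,1],R[0,1])),sense()["width"])
d=viewer.snapshot("top"); cv2.imwrite("pics/t2.png",cv2.resize(d["img"][110:270,270:490,::-1],None,fx=3.6,fy=3.6))
L=lids(d,(330,480,120,200))
for n,v in L.items(): print(n,v)
# mean of opposite sides: gap centre in tray coords
a=np.radians(8.43);U=np.array([[np.cos(a),np.sin(a)],[-np.sin(a),np.cos(a)]])
for n in L: print(n,U@(np.array(L[n][1][0])/1000-[.6272,-.0328]))
```

```text
[ 0.4236 -0.1496  0.1944] -16.684891838557512 0.5310725447884205
yellow (array([ 0.6322, -0.0381]), ((632.265380859375, -38.02943420410156), (50.74522399902344, 44.615806579589844), 8.551055908203125))
green (array([0.6168, 0.0783]), ((615.622802734375, 75.95956420898438), (45.25481414794922, 41.99766159057617), 9.712642669677734))
blue (array([0.6129, 0.1029]), ((613.2430419921875, 102.79595947265625), (4.4990739822387695, 11.441071510314941), 88.29778289794922))
yellow [ 0.0042 -0.0059]
green [0.0045 0.1093]
blue [0.0061 0.1362]
```

View pics/t2.png

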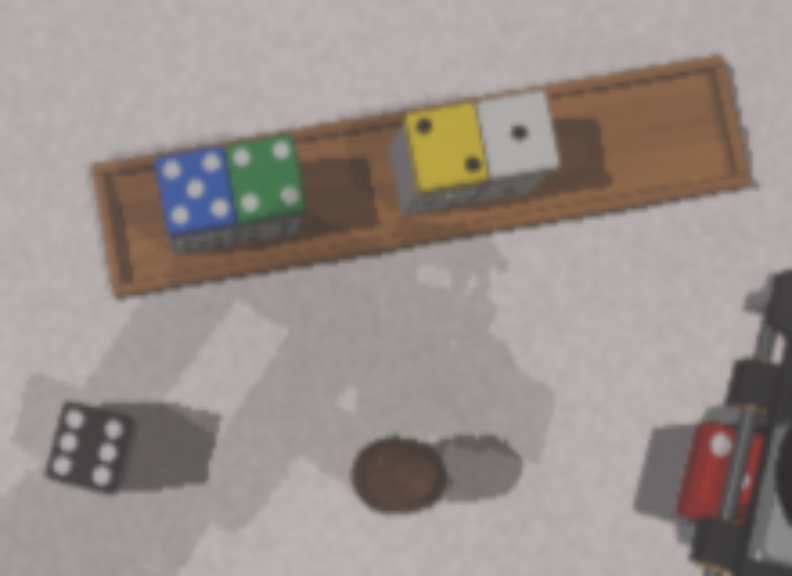

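The gap between yellow and green is about 71 mm wide and centred near (0.624, 0.0185). The other tins still stand square and the red one is held. I'll carry it over.

Run:
```python
from h import *
plan([.624,.0185,.196],8.43,9)
```

```text
[[ 0.081 , 0.0533,-0.0008,-0.0001,-0.0001,-0.0155],
 [ 0.0783, 0.0571,-0.0008,-0.0001,-0.0001,-0.0155],
 [ 0.0754, 0.0609,-0.0007,-0.0001,-0.0001,-0.0155],
 [ 0.0723, 0.0645,-0.0007,-0.0001,-0.0001,-0.0155],
 [ 0.0691, 0.0679,-0.0007,-0.0001,-0.0001,-0.0155],
 [ 0.0657, 0.0712,-0.0007,-0.0001,-0.0001,-0.0155],
 [ 0.0622, 0.0743,-0.0007,-0.0001,-0.0001,-0.0155],
 [ 0.0585, 0.0773,-0.0007,-0.0001,-0.0001,-0.0155],
 [ 0.0547, 0.08  ,-0.0007,-0.0001,-0.0001,-0.0155]]
```

Request:
{"fn": "play_rows", "kwargs": {
  "increments": [
    [40,0.081,0.053,0,0,0,-0.0155],
    [40,0.078,0.057,0,0,0,-0.0155],
    [40,0.0755,0.061,0,0,0,-0.0155],
    [40,0.0725,0.0645,0,0,0,-0.0155],
    [40,0.069,0.068,0,0,0,-0.0155],
    [40,0.0655,0.071,0,0,0,-0.0155],
    [40,0.062,0.0745,0,0,0,-0.0155],
    [40,0.0585,0.0775,0,0,0,-0.0155],
    [40,0.0545,0.08,0,0,0,-0.0155],
    [40,0,0,0,0,0,0]
  ]
}}

```text
t: 12.85
tcp_pos: [0.625, 0.019, 0.1936]
tool_rot: [0.653, 0.758, -0.001, -0.001]
ft_force: [0.3, -0.5, -1.7]
width: 0.53
finger_force: 19.9
```

Request:
{"fn": "play_rows", "kwargs": {
  "increments": [
    [40,0,0,0,0,0,0],
    [40,0,0,0,0,0,0],
    [40,0,0,0,0,0,0]
  ]
}}

```text
t: 13.22
tcp_pos: [0.6246, 0.0172, 0.1959]
tool_rot: [0.654, 0.757, -0.0, -0.0]
ft_force: [0.4, -0.5, -2.3]
width: 0.531
finger_force: 19.9
```

Run:
```python
from h import *
p,R=pose();print(p,np.degrees(np.arctan2(R[1,1],R[0,1])),sense()["ft_force"])
d=viewer.snapshot("wrist"); cv2.imwrite("pics/w3.png",d["img"][:,:,::-1])
plan([.624,.0185,.056],8.43,5)
```

```text
[0.6246 0.0172 0.1959] 8.370103415657645 [ 0.4483 -0.4693 -2.3056]
[[ 0.0009,-0.0004, 0.0934, 0.    , 0.    ,-0.0001],
 [ 0.0009,-0.0004, 0.0934, 0.    , 0.    ,-0.0001],
 [ 0.0009,-0.0004, 0.0934, 0.    , 0.    ,-0.0001],
 [ 0.0009,-0.0004, 0.0934, 0.    , 0.    ,-0.0001],
 [ 0.0009,-0.0004, 0.0934, 0.    , 0.    ,-0.0001]]
```

View pics/w3.png

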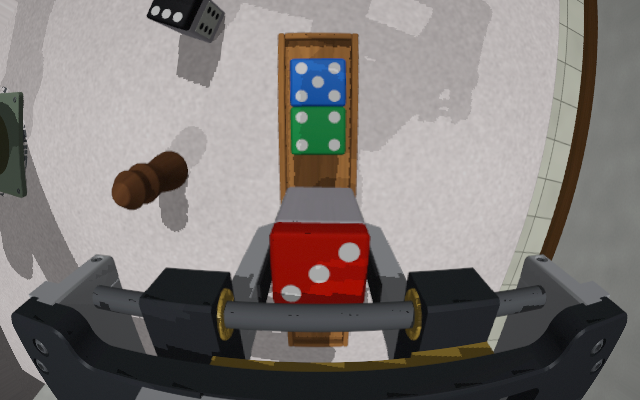

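The red tin hangs square over the tray, its lid at (320,262), with green clear ahead at (318,130). I'll lower it, slowing near the floor.

Request:
{"fn": "play_rows", "kwargs": {
  "increments": [
    [40,0.004,-0.002,0.05,0,0,0],
    [40,0,0,0.09,0,0,0],
    [40,0,0,0.09,0,0,0],
    [40,0,0,0.09,0,0,0],
    [40,0,0,0.07,0,0,0],
    [40,0,0,0.03,0,0,0],
    [40,0,0,0.02,0,0,0],
    [40,0,0,0,0,0,0],
    [40,0,0,0,0,0,0]
  ]
}}

```text
t: 14.4
tcp_pos: [0.6251, 0.0188, 0.0649]
tool_rot: [0.653, 0.757, 0.001, 0.001]
ft_force: [-0.2, 0.3, -2.8]
width: 0.532
finger_force: 19.9
```

Request:
{"fn": "play_rows", "kwargs": {
  "increments": [
    [40,0,0,0.01,0,0,0],
    [40,0,0,0.01,0,0,0],
    [40,0,0,0.008,0,0,0],
    [40,0,0,0.006,0,0,0],
    [40,0,0,0,0,0,0],
    [40,0,0,0,0,0,0]
  ]
}}

```text
t: 15.15
tcp_pos: [0.6242, 0.0189, 0.0546]
tool_rot: [0.653, 0.757, -0.0, -0.0]
ft_force: [-3.4, 0.6, 5.1]
width: 0.536
finger_force: 19.9
```

The tin is on the floor: the vertical force went from -2.8 to +5.1 N at the expected height. I'll release and rise.

Request:
{"fn": "play_rows", "kwargs": {
  "increments": [
    [60,0,0,0,0,0,0],
    [70,0,0,0,0,0,0],
    [85,0,0,0,0,0,0],
    [90,0,0,0,0,0,0],
    [90,0,0,0,0,0,0],
    [90,0,0,0,0,0,0],
    [90,0,0,0,0,0,0]
  ]
}}

```text
t: 16.02
tcp_pos: [0.6243, 0.0189, 0.0537]
tool_rot: [0.653, 0.757, 0.0, 0.0]
ft_force: [0.1, -0.3, -1.1]
width: 0.903
finger_force: 0.0
```

Request:
{"fn": "play_rows", "kwargs": {
  "increments": [
    [90,0,0,-0.08,0,0,0],
    [90,0,0,-0.14,0,0,0],
    [90,0,0,-0.14,0,0,0],
    [90,0,0,-0.14,0,0,0],
    [90,0.1,-0.15,0,0,0,0],
    [90,0.1,-0.15,0,0,0,0],
    [90,0.1,-0.15,0,0,0,0],
    [90,0.1,-0.15,0,0,0,0],
    [90,0,0,0,0,0,0],
    [90,0,0,0,0,0,0]
  ]
}}

```text
t: 17.27
tcp_pos: [0.4295, 0.1111, 0.2043]
tool_rot: [0.653, 0.757, 0.001, 0.001]
ft_force: [0.2, 0.2, 0.4]
width: 0.9
finger_force: 0.0
```

Run:
```python
from h import *
d=viewer.snapshot("top"); cv2.imwrite("pics/t3.png",cv2.resize(d["img"][110:270,270:490,::-1],None,fx=2.5,fy=2.5))
L=lids(d,(300,480,120,200))
a=np.radians(8.43);U=np.array([[np.cos(a),np.sin(a)],[-np.sin(a),np.cos(a)]])
for n in L: print(n,U@(np.array(L[n][1][0])/1000-[.6272,-.0328]),L[n][1][1:])
s=viewer.snapshot("scene"); im=s["img"][120:290,130:470,::-1]
cv2.imwrite("pics/s3.png",cv2.resize(im,None,fx=2.3,fy=2.3,interpolation=cv2.INTER_CUBIC))
```

```text
red [0.0052 0.0504] ((47.35110855102539, 42.051815032958984), 7.829525947570801)
yellow [ 0.0041 -0.0059] ((51.08566665649414, 44.61581039428711), 8.551046371459961)
green [0.004 0.109] ((46.645938873291016, 41.408199310302734), 7.540927886962891)
blue [0.0041 0.1525] ((44.31938171386719, 38.78364181518555), 7.564630508422852)
```

View pics/t3.png

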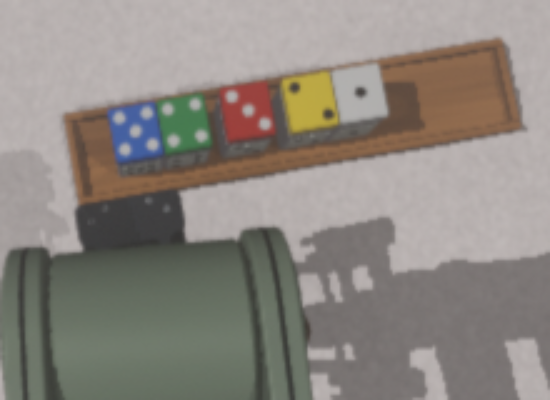

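View pics/s3.png

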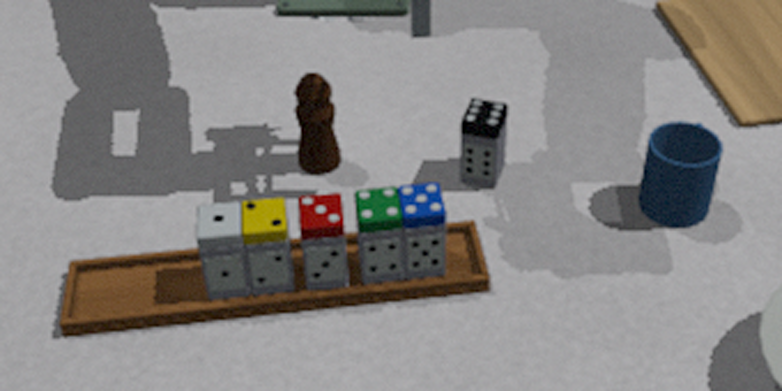

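The five tins stand upright in order and red is square, 56 mm from yellow and 59 mm from green. The bystanders haven't moved and the arm is clear. I'll hand it in.

```bash
python3 -c "
from rig import sign_off
print(sign_off())"
```

```text
the job is handed in; nothing more can be done
None
```

Tin three now stands upright and square between two and four, with centres about 56 and 59 mm from theirs (12–15 mm free each side); the bystanders weren't touched and the job is handed in, though no verdict came back.

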